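# Level the bat-casting table and keep the spirit level pressed down

## Robot

A 6-joint arm with a two-finger parallel gripper is mounted at the origin on the work surface. World frame = base frame: x ahead of the robot, y to its left, z up, the work surface at z = 0. Lengths are in m, angles in degrees, forces in N, time in s.
With the tool pointing down it reaches from about 0.275 to 0.75 m from the base axis. Payload 10.2 kg.
Tool frame: the origin (TCP) lies between the finger pads; the fingertips stand 19 mm ahead of it and the grasp point (between the pads) is the TCP; z points along the fingers, y is the direction in which the jaws open and shut (so a half turn about z gives the same grasp; the last joint's range is limited). The gripper opens to 85 mm and grips with 20 to 120 N. Pads are 22 mm wide; open, the fingers measure 114 mm over their backs; the gripper's body (76 mm by 85 mm) begins 54 mm behind the grasp point. The pads swing forward as they close: fully open they stand 13 mm farther back than shut.
Start: joints at [50.397, 17.928, 85.812, -0, 76.261, -12.8], TCP at [0.237, 0.469, 0.25] pointing down, gripper open.
Joint ranges: [-168.41, 168.41], [-55.51, 124.54], [10.69, 146.95], [-70.63, 250.63], [1, 178], [-165.06, 165.06]. Speed limits (degrees/s): [136.94, 136.94, 172.46, 180, 180, 180].

## Interface

Orientations are given as [roll, pitch, yaw] about the fixed x, y, z axes, in that order (R = Rz(yaw) Ry(pitch) Rx(roll)).
In Python, from workcell import arm, eyes gives the robot as it stands.
- The arm moves only by the tool arm_command, never from a script. Its argument "rows" is a list that holds one entry, the list of rows, each a list of 5 numbers: the shift along the tool's x, y, z in cm, then the turn about the tool's z in rad, then the closure, from -1 (fully open) to 1 (shut). A call has 1 to 10 rows; each row is the pose to reach, as a shift and turn from the pose measured when the call began, along the tool's axes at that moment; what a row does not reach only later rows make up. A row lasts 1/10 s, in which the tool goes at most 50 mm and 8.59 degrees, less where a joint would pass 70% of its speed; a pose out of reach is approached as far as the arm can. A call with a gripper value outside its range is refused whole. The fingers move at their own pace and stop on an object; the grip force is fixed at half the most. Time passes only in rows, so rows that repeat a pose let the fingers close. It gives the time, the measured TCP pose, the force and the opening at its end, in the units of the state.
- arm.sense(): the state, without advancing time (a new reading comes with each control period).
- eyes.capture(name): name is "scene" or "top"; returns a dict with "color" (480x640x3 uint8, blue, green, red), "vertical_fov" (degrees; the focal length in pixels is half the picture's height over the tangent of half this angle, whatever the lens; pixels are square), "cx", "cy" (the principal point, pixels), "extrinsics" (4x4, takes a point from world to camera coordinates). Camera axes: x right, y up, looking along -z (the intrinsics and any distortion apply to the point x, -y, -z); pixel columns grow to the right and rows downward; lengths in m; the calibration is good to about 2 mm. A picture is of the moment at which its call begins. There is no depth.
- arm.job_done(): hands the job in, once; it reports no verdict.
The state is a dict: "clock": time; "joints": joint angles; "qvel": joint speeds; "effort": joint torques, N m; "ee_pos": TCP position; "tool_rot": TCP orientation; "force": force on the tool from outside, world axes, zero at the start; "ft_torque": the same for the moment, N m; "grip_width": opening from 0.0 (shut) to 1.0 (fully open).
Only numpy, scipy, OpenCV 4.12 (cv2) and the standard library are available. Lean on these libraries where they do the work, as an engineer would, in place of code of your own. Each camera call takes 0.05 s, during which the arm holds its last target. There are 200 camera calls.

## Task

Lay the spirit level flat on the plate of the levelling table, lengthwise between the rear feet and the winged levelling screw, and let go of it; then turn the screw until the bubble stands between its two lines. Finally press the fingers firmly down on the level (about 10 N, a kilo's weight) and finish while still pressing, bubble centred, so that I can tighten the lock nut. Leave everything else on the table where it is.

Things in the scene. Friction and masses are not known exactly. Their poses are not given: they have to be found in the camera images.
- level_mid (a point): the loose spirit level: a plain aluminium bar with black ends, 180 mm long (its x axis), 26 mm wide (y), 45 mm high (z), about 0.35 kg, lying on the table base down. This point is its centre, half-way up. A 68 mm long vial of yellow-green liquid lies lengthwise in the middle of its top; from 37 mm out to 88 mm either side of the middle its top is bare flat metal, good to press on. Best gripped across its 26 mm width at the middle
- level: the same spirit level; origin at the centre of its underside, axes as above
- bubble (a joint): where the pale 16 mm long bubble stands in the vial, along the level's x axis, in m: 0 centred, positive towards the level's +x end; it drifts to the higher end, 1.75 mm for each mrad of slope, and settles within about 1 s. The two black lines on the vial stand 12 mm either side of the middle, so the bubble is between them within 4 mm of 0; it can go 24 mm each way
- plate_top (a point): centre of the top face of the levelling table's plate: a teal cast plate, 220 mm (x) by 160 mm (y) and 14 mm thick, top about 55 mm above the table. x points along the plate from its two rear feet towards the levelling screw, z is its upward normal. The stand does not slide. It tilts only about the line of the rear feet, 95 mm behind this point; at the start the screw end is too low by 4 to 12 mrad
- plate: the same plate with its screw lug, as one part; its origin lies on the bench between the rear feet, 95 mm behind and 55 mm below plate_top, x towards the screw
- knob_grip (a point): middle of the black wing grip on top of the levelling screw, on the screw's upright axis, 155 mm from plate_top along the plate's x, 82 mm above the table. The wing is an upright bar 50 mm long (x axis of this point), 12 mm thick (y), 26 mm high; this point is its centre. It turns with the screw and stays at its height; under it are a 30 mm collar (62 to 69 mm above the table) and the lug of the plate, top at 55 mm. It turns with about 0.15 N m
- knob (a joint): angle of the levelling screw in rad, growing clockwise seen from above. Clockwise raises the screw end of the plate by 5 mm a turn, 3.2 mrad of slope or 5.6 mm of bubble travel per rad; it stays where it is left, also when the plate is pressed. The angle at which the plate is level differs from start to start; 1.4 to 3.7 rad clockwise are needed at first
- guide_stick: loose bystander: plain wooden rolling guide stick, 230 x 32 x 9 mm; origin at the centre of its underside
- slip_brush: loose bystander: bamboo brush lying flat, 195 mm long, 12 mm thick; origin on the table under it
- wood_rib: loose bystander: round wooden rib (disc), 76 mm across, 7 mm thick; origin at the centre of its underside
- loop_tool: loose bystander: wire loop trimming tool with wooden handle, lying, 160 mm long, 13 mm thick; origin on the table under it
- glaze_jar: loose bystander: small glaze jar, 64 mm across, 75 mm high; origin at the centre of its underside
- kiln_post_a: loose bystander: square fireclay kiln post, 36 x 36 x 60 mm; origin at the centre of its underside
- kiln_post_b: loose bystander: shorter square fireclay kiln post, 36 x 36 x 40 mm; origin at the centre of its underside
Not all that is in view belongs to the job. Several things look just like the level: the one meant starts farthest to the robot's right.

How it is judged (in metres and radians):
On the way, in this order (a step that is already met when the one before it is completed fails the run):
1. the level lies flat on the plate, lengthwise towards the screw, and is let go (x of level_mid in the frame of plate_top between -0.05 and 0.03 m and y of level_mid in the frame of plate_top between -0.05 and 0.05 m and z of level_mid in the frame of plate_top between 0.018 and 0.027 m and angle between the x axis of level_mid and the x axis of plate_top, either way round below 0.15 rad and angle between the z axis of level_mid and the z axis of plate_top, either way round below 0.02 rad and contact force between the fingers and level below 0.2 N), for 0.2 s.
2. with the level lying there, the screw is turned until the bubble stands between its lines and the plate is level (x of level_mid in the frame of plate_top between -0.05 and 0.03 m and y of level_mid in the frame of plate_top between -0.05 and 0.05 m and z of level_mid in the frame of plate_top between 0.018 and 0.027 m and angle between the x axis of level_mid and the x axis of plate_top, either way round below 0.15 rad and angle between the z axis of level_mid and the z axis of plate_top, either way round below 0.02 rad and value of joint bubble between -0.004 and 0.004 m and angle between plate_top's own z axis and vertical below 0.0035 rad), for 0.4 s.
At the end, for the whole second after the job is handed in: Level flat on the plate, within 50 mm of its middle (30 mm towards the screw) and 0.15 rad of lengthwise; bubble within 4 mm of centre, plate within 3.5 mrad of level; fingers press the level (over 3 N), which bears on the plate with over 8 N; all at rest. Ends holding (all of step 2 and contact force between the fingers and level above 3 N and contact force between level and plate above 8 N and linear speed of level below 0.02 m/s and velocity of joint knob between -0.05 and 0.05 rad/s); the arm keeps its last pose, push and grip.
It fails at once if the level is slammed or pressed on the plate with over 60 N (contact force between level and plate above 60 N).
It fails at once if any other loose thing is shifted by more than 40 mm (distance of any of guide_stick, slip_brush, wood_rib, loop_tool, glaze_jar, kiln_post_a, kiln_post_b from where it was at the start of the episode above 0.04 m).
It also fails if it takes over 70 s, if anything falls off the work surface, if the arm or the gripper's body presses on something with over 40 N, if the wrist force passes 120 N, or if a joint passes its speed limit or range.

## Working session

There is one attempt and no reset: what is moved stays moved. The work goes in short steps, Python scripts to look and compute and a tool call to move; the robot and the scene stay as the last step left them, time stands still between calls to the robot, and variables do not carry over. Pictures are saved under pics/ and viewed, about 8 in all and at most 12, crops included, and the job is handed in when it is done.

Besides the shell and the picture viewer there is one more tool, called after "Request:" by a JSON object that holds its "fn" and its "kwargs", one argument or row to a line. arm_command: Moves the arm, as the interface text tells. Its arguments: {"type":"object","properties":{"rows":{"type":"array","items":{"type":"array","items":{"type":"array","items":{"type":"number"}}}}},"required":["rows"]}

```bash
ls; mkdir -p pics; python3 - <<'E'
from workcell import arm, eyes
import cv2
s=arm.sense();print(s)
for n in("scene","top"):
    c=eyes.capture(n);cv2.imwrite(f"pics/{n}0.png",c["color"])
    print(n,{k:v for k,v in c.items() if k!="color"})
E
```

```text
pics
{'clock': 0.0, 'joints': array([ 5.03971111e+01,  1.79607070e+01,  8.58529929e+01,  1.39474044e-03,
        7.62580862e+01, -1.27979593e+01]), 'qvel': array([-0.07971127, -0.03452538, -0.04425705, -0.07507777, -0.04963203,
       -0.03402093]), 'effort': array([ 1.52182333e-04, -4.12252772e+01, -2.59751880e+01, -1.68426350e-04,
        3.95067211e-03,  1.95591878e-05]), 'ee_pos': array([0.23660177, 0.46842382, 0.24973044]), 'tool_rot': array([-1.79930297e+02, -1.72223630e-02,  1.53194728e+02]), 'force': array([0.08027567, 0.00365723, 0.32623045]), 'ft_torque': array([0.01705557, 0.00411627, 0.0549432 ]), 'grip_width': 1.00078200023736}
scene {'vertical_fov': 47.721101689321195, 'cx': 313.19644200305555, 'cy': 228.21274000528348, 'extrinsics': array([[-0.33933629,  0.94066044, -0.0029689 ,  0.15494124],
       [-0.59923548, -0.21373472,  0.7715143 ,  0.26210222],
       [ 0.72509842,  0.26358186,  0.63620506, -1.85789115],
       [ 0.        ,  0.        ,  0.        ,  1.        ]])}
top {'vertical_fov': 49.0716100841943, 'cx': 319.86595195597334, 'cy': 243.8914733369965, 'extrinsics': array([[ 0.01797996, -0.9997745 ,  0.01129916,  0.03457715],
       [ 0.99810791,  0.01861229,  0.05860197, -0.53639389],
       [-0.05879906,  0.01022412,  0.99821748, -1.34634789],
       [ 0.        ,  0.        ,  0.        ,  1.        ]])}
```

View pics/top0.png

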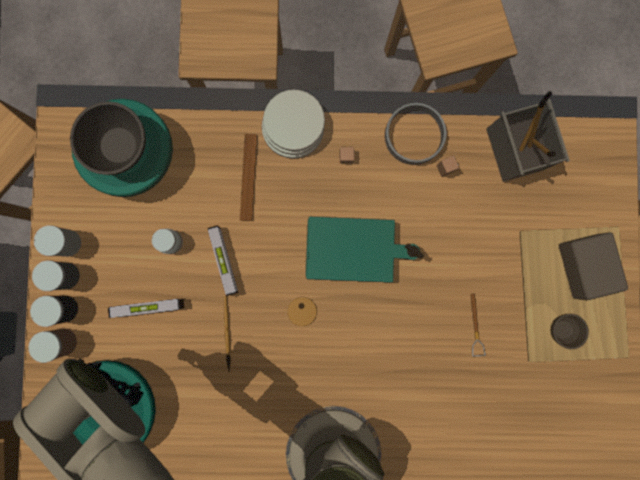

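View pics/scene0.png

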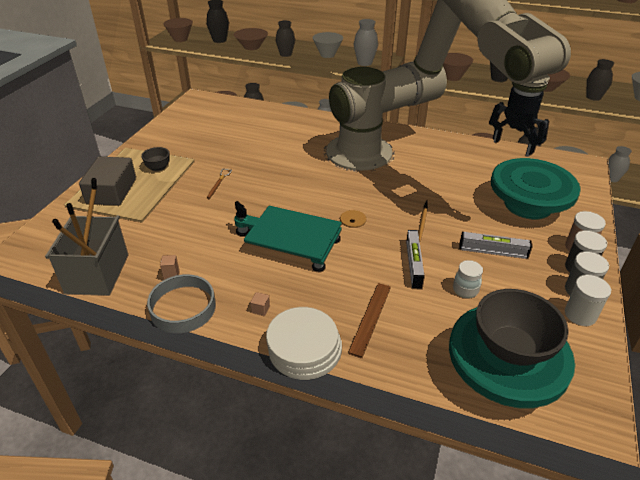

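Two bars look like the level: one at top-view (222,260), the other at (146,308). The robot's right is −y, which is image right, so the (222,260) bar is the one meant. I'll confirm it in an enlarged crop.

```bash
cat > h.py <<'E'
import numpy as np, cv2
from workcell import arm, eyes
def shot(n):
    c=eyes.capture(n); c["f"]=c["color"].shape[0]/2/np.tan(np.radians(c["vertical_fov"]/2)); return c
def proj(c,P):
    p=np.atleast_2d(P)@c["extrinsics"][:3,:3].T+c["extrinsics"][:3,3]
    return np.c_[c["cx"]+c["f"]*p[:,0]/-p[:,2], c["cy"]-c["f"]*p[:,1]/-p[:,2]]
def ray(c,uv,z):
    R,t=c["extrinsics"][:3,:3],c["extrinsics"][:3,3]
    o=-R.T@t; d=R.T@np.array([(uv[0]-c["cx"])/c["f"],-(uv[1]-c["cy"])/c["f"],-1])
    return o+d*(z-o[2])/d[2]
def crop(c,x0,y0,x1,y1,s,name):
    cv2.imwrite(name,cv2.resize(c["color"][y0:y1,x0:x1],None,fx=s,fy=s,interpolation=cv2.INTER_CUBIC))
E
python3 - <<'E'
from h import *
t=shot("top");s=shot("scene")
a=cv2.resize(t["color"][205:305,195:435],None,fx=3.3,fy=3.3,interpolation=cv2.INTER_CUBIC)
b=cv2.resize(s["color"][195:295,220:460],None,fx=3.3,fy=3.3,interpolation=cv2.INTER_CUBIC)
b=b[:a.shape[0]-70] if 0 else b[:265]
cv2.imwrite("pics/c1.png",np.vstack([a,b]))
for uv,z in [((222,260),.045),((146,308),.045),((350,249),.055),((417,252),.095)]: print(uv,ray(t,uv,z))
E
```

```text
(222, 260) [0.4886026  0.29098004 0.045     ]
(146, 308) [0.36484807 0.47760705 0.045     ]
(350, 249) [ 0.52188982 -0.03122135  0.055     ]
(417, 252) [ 0.51558211 -0.19230381  0.095     ]
```

View pics/c1.png

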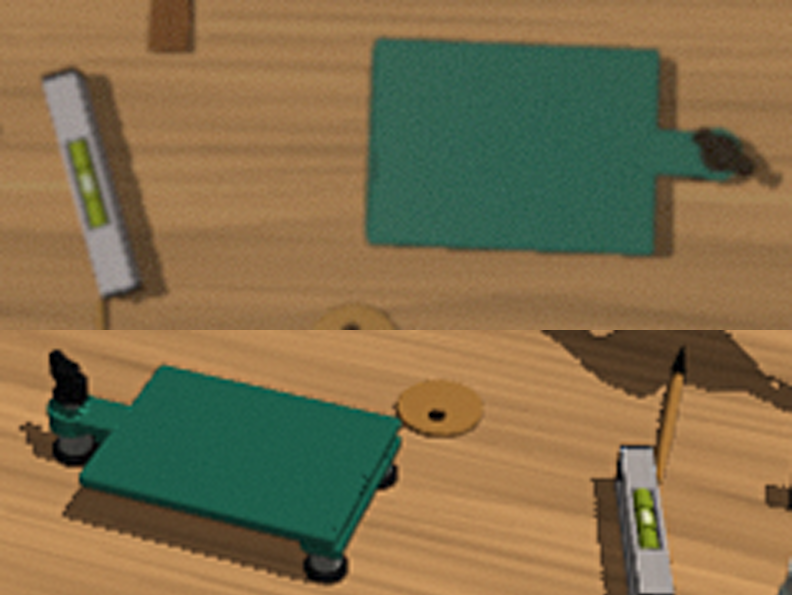

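The crop confirms the (222,260) bar: aluminium, black ends, vial on top. The plate, the wing knob and the nearby brush end are all visible as well. Next I'll compute poses.

```bash
python3 - <<'E'
from h import *
t=shot("top");s=shot("scene")
def T(u,v,z): return ray(t,(u/3.3+195-.35,v/3.3+205-.35),z)
L=[T(*p,.045) for p in [(43,77),(77,70),(140,288),(105,297)]]
print("level corners",np.round(L,3)); a=(L[2]+L[3]-L[0]-L[1])/2
print("len",np.linalg.norm(a),"yaw",np.degrees(np.arctan2(a[1],a[0])),"mid",np.mean(L,0))
v=[T(75,140,.045),T(97,228,.045)];print("vial mid",np.mean(v,0),np.degrees(np.arctan2(*(v[1]-v[0])[1::-1])))
Pc=[T(*p,.055) for p in [(375,38),(659,50),(654,254),(368,243)]]
a=(Pc[1]+Pc[2]-Pc[0]-Pc[3])/2;yaw=np.degrees(np.arctan2(a[1],a[0]));print("plate mid",np.mean(Pc,0),"len",np.linalg.norm(a),"yaw",yaw)
b=(Pc[0]+Pc[1]-Pc[2]-Pc[3])/2; print("wid",np.linalg.norm(b),np.degrees(np.arctan2(b[1],b[0]))-90)
k=[T(697,135,.095),T(750,170,.095)];w=k[1]-k[0]
print("knob img",np.mean(k,0),"wing yaw",np.degrees(np.arctan2(w[1],w[0])),np.linalg.norm(w))
u=a/np.linalg.norm(a);print("knob pred",np.mean(Pc,0)+.155*u)
# scene check
def S(u,v,z): return ray(s,(u/3.3+220-.35,(v-330)/3.3+195-.35),z)
Q=[S(*p,.055) for p in [(163,366),(402,422),(330,545),(82,482)]]
print("plate scene",np.round(Q,3),np.mean(Q,0)); print("vial scene",S(646,518,.045))
print(arm.sense()["ee_pos"],arm.sense()["tool_rot"])
E
```

```text
level corners [[0.569 0.33  0.045]
 [0.575 0.304 0.045]
 [0.409 0.251 0.045]
 [0.402 0.277 0.045]]
len 0.17466285062775028 yaw -162.49576206718274 mid [0.48864401 0.29030136 0.045     ]
vial mid [0.48756211 0.29421099 0.045     ] -164.36513491513762
plate mid [ 0.52225884 -0.03232987  0.055     ] len 0.21753322009887224 yaw -91.25066340363914
wid 0.15614291835203306 -90.84379276498768
knob img [ 0.51822794 -0.1846721   0.095     ] wing yaw -122.54230158644721 0.046842801222125786
knob pred [ 0.51887574 -0.18729294  0.055     ]
plate scene [[ 0.45  -0.135  0.055]
 [ 0.454  0.081  0.055]
 [ 0.614  0.074  0.055]
 [ 0.611 -0.135  0.055]] [ 0.53192471 -0.02874303  0.055     ]
vial scene [0.49156669 0.29227153 0.045     ]
[0.2366813  0.4685444  0.25010109] [-1.79974999e+02 -8.22654624e-03  1.53199203e+02]
```

```bash
cat >> h.py <<'E'
def go(x,y,z,yaw):
    s=arm.sense(); p=s["ee_pos"]; ps=s["tool_rot"][2]
    R=cv2.Rodrigues(np.zeros(3))[0]
    from scipy.spatial.transform import Rotation as Ro
    R=Ro.from_euler("xyz",s["tool_rot"],degrees=True).as_matrix()
    d=R.T@(np.array([x,y,z])-p)*100
    print("t",s["clock"],"pos",np.round(p,4),"rot",np.round(s["tool_rot"],2),"F",np.round(s["force"],1),"grip",round(s["grip_width"],3),"j6",s["joints"][5])
    print("row",np.round(d,2),"turn",round(float(np.radians((ps-yaw+180)%360-180)),3))
E
sed -i '/cv2.Rodrigues/d' h.py
python3 -c "
from h import *
go(.4885,.2915,.15,197)"
```

```text
t 0.3 pos [0.2367 0.4685 0.2501] rot [-1.7997e+02 -1.0000e-02  1.5320e+02] F [-0.2  0.4 -0.2] grip 1.001 j6 -12.801477530222426
row [-30.46  -4.44  10.01] turn -0.764
```

Request:
{"fn": "arm_command", "kwargs": {
  "rows": [
    [[-5,-0.7,1.5,-0.13,-1],[-9,-1.3,3,-0.25,-1],[-13,-1.9,4.5,-0.38,-1],[-17,-2.5,6,-0.5,-1],[-21,-3.1,7.5,-0.62,-1],[-25,-3.7,9,-0.76,-1],[-28,-4.1,10,-0.76,-1],[-30.5,-4.4,10,-0.76,-1],[-30.5,-4.4,10,-0.76,-1],[-30.5,-4.4,10,-0.76,-1]]
  ]
}}

```text
clock: 1.3
ee_pos: [0.4889, 0.2917, 0.1499]
tool_rot: [-180.0, -0.0, -163.3]
force: [-0.9, -0.7, -0.0]
grip_width: 0.999
```

```bash
python3 -c "
from h import *
go(.4885,.2915,.03,197)
t=shot('top');s=shot('scene')
a=cv2.resize(t['color'][200:320,160:300],None,fx=2.8,fy=2.8,interpolation=2);b=cv2.resize(s['color'][160:300,360:500],None,fx=2.8,fy=2.8,interpolation=2)[:a.shape[0]]
cv2.imwrite('pics/c2.png',np.hstack([a,b]))"
```

```text
t 1.3 pos [0.4889 0.2917 0.1499] rot [-1.800e+02 -5.000e-02 -1.633e+02] F [-0.9 -0.7 -0. ] grip 0.999 j6 -87.66952422391594
row [ 3.000e-02 -1.000e-02  1.199e+01] turn -0.005
```

View pics/c2.png

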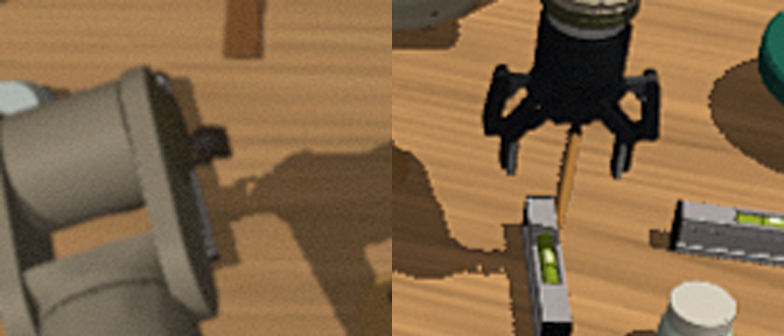

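The gripper hangs above the level with its jaws across the bar (scene crop, fingers at ~(510,165) and (620,165); bar below). Next I'll descend and close.

Request:
{"fn": "arm_command", "kwargs": {
  "rows": [
    [[0,0,3,0,-1],[0,0,6,0,-1],[0,0,8.5,0,-1],[0,0,10.5,0,-1],[0,0,11.9,0,-1],[0,0,11.9,0,-1],[0,0,11.9,0,1],[0,0,11.9,0,1],[0,0,11.9,0,1],[0,0,11.9,0,1]]
  ]
}}

```text
clock: 2.4
ee_pos: [0.4885, 0.2924, 0.0318]
tool_rot: [-180.0, 0.0, -163.2]
force: [-0.4, 0.6, 0.1]
grip_width: 0.33
```

Request:
{"fn": "arm_command", "kwargs": {
  "rows": [
    [[0,0,0,0,1],[0,0,0,0,1],[0,0,0,0,1],[0,0,-1,0,1],[0,0,-3,0,1],[0,0,-6,0,1],[0,0,-9,0,1],[0,0,-12,0,1],[0,0,-12,0,1],[0,0,-12,0,1]]
  ]
}}

```text
clock: 3.4
ee_pos: [0.4881, 0.2923, 0.1514]
tool_rot: [-180.0, 0.0, -163.2]
force: [0.4, -0.3, -3.6]
grip_width: 0.295
```

```bash
python3 -c "
from h import *
go(.523,-.017,.15,88.75)
t=shot('top');s=shot('scene')
b=cv2.resize(s['color'][130:290,340:500],None,fx=3.5,fy=3.5,interpolation=2)
cv2.imwrite('pics/c3.png',b)"
```

```text
t 3.4 pos [0.4881 0.2923 0.1514] rot [-1.8000e+02  1.0000e-02 -1.6321e+02] F [ 0.4 -0.3 -3.6] grip 0.295 j6 -87.67488992715349
row [  5.6  -30.62   0.14] turn 1.886
```

View pics/c3.png

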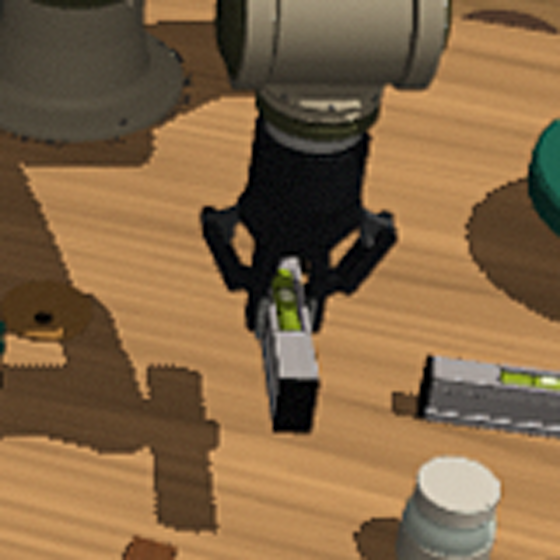

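Level is gripped at its middle and lifted (vial between the jaws at (288,290), weight reading 3.6 N). Now I'll carry it over the plate.

Request:
{"fn": "arm_command", "kwargs": {
  "rows": [
    [[0.5,-2.5,-2,0.13,1],[1,-5.5,-2,0.27,1],[1.6,-8.5,-2,0.41,1],[2.2,-11.5,-2,0.55,1],[2.8,-14.5,-2,0.69,1],[3.4,-17.5,-2,0.83,1],[4,-20.5,-2,0.97,1],[4.6,-23.5,-2,1.11,1],[5.2,-27,-2,1.25,1],[5.6,-30.6,-2,1.39,1]]
  ]
}}

```text
clock: 4.5
ee_pos: [0.5218, -0.0182, 0.1689]
tool_rot: [-179.7, -0.1, 116.8]
force: [0.3, 0.2, -3.1]
grip_width: 0.293
```

```bash
python3 -c "
from h import *
go(.523,-.017,.12,88.75)"
```

```text
t 4.5 pos [ 0.5218 -0.0182  0.1689] rot [-1.7973e+02 -1.3000e-01  1.1683e+02] F [ 0.3  0.2 -3.1] grip 0.293 j6 -41.61849790894682
row [0.04 0.18 4.89] turn 0.49
```

Request:
{"fn": "arm_command", "kwargs": {
  "rows": [
    [[0,0.1,0,0.13,1],[0,0.2,1,0.27,1],[0,0.2,2,0.4,1],[0,0.2,4,0.49,1],[0,0.2,6,0.49,1],[0,0.2,7.3,0.49,1],[0,0.2,7.3,0.49,1]]
  ]
}}

```text
clock: 5.2
ee_pos: [0.522, -0.017, 0.0936]
tool_rot: [-179.4, -0.1, 88.8]
force: [-0.4, 0.7, -3.4]
grip_width: 0.297
```

```bash
python3 -c "
from h import *
go(.523,-.017,.086,88.75)
t=shot('top');s=shot('scene')
a=cv2.resize(t['color'][190:310,290:440],None,fx=2.65,fy=2.65,interpolation=2);b=cv2.resize(s['color'][160:280,220:370],None,fx=2.65,fy=2.65,interpolation=2)
cv2.imwrite('pics/c4.png',np.hstack([a,b]))"
```

```text
t 5.2 pos [ 0.522  -0.017   0.0936] rot [-1.7943e+02 -5.0000e-02  8.8770e+01] F [-0.4  0.7 -3.4] grip 0.297 j6 -13.404689607799355
row [-0.    0.11  0.76] turn 0.0
```

View pics/c4.png

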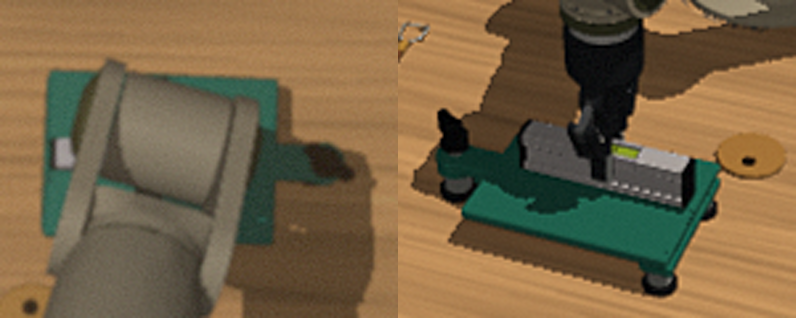

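The level is lengthwise over the plate, about 7 mm up, with its end at (64,152) in the top crop. I'll lower it in small steps.

Request:
{"fn": "arm_command", "kwargs": {
  "rows": [
    [[0,0.1,0.3,0,1],[0,0.1,0.5,0,1],[0,0.1,0.6,0,1],[0,0.1,0.65,0,1],[0,0.1,0.68,0,1],[0,0.1,0.68,0,1]]
  ]
}}

```text
clock: 5.9
ee_pos: [0.5243, -0.0173, 0.0892]
tool_rot: [-179.7, 0.0, 88.8]
force: [-0.9, 0.0, -4.3]
grip_width: 0.295
```

Request:
{"fn": "arm_command", "kwargs": {
  "rows": [
    [[0,0,0.1,0,1],[0,0,0.2,0,1],[0,0,0.2,0,1],[0,0,0.2,0,1]]
  ]
}}

```text
clock: 6.3
ee_pos: [0.5243, -0.0173, 0.0872]
tool_rot: [-179.7, 0.0, 88.8]
force: [0.0, -0.1, -3.6]
grip_width: 0.296
```

Request:
{"fn": "arm_command", "kwargs": {
  "rows": [
    [[0,0,0.05,0,1],[0,0,0.1,0,1],[0,0,0.1,0,1],[0,0,0.1,0,1]]
  ]
}}

```text
clock: 6.7
ee_pos: [0.5244, -0.0175, 0.0865]
tool_rot: [-179.7, 0.0, 88.8]
force: [-2.5, -1.1, 3.0]
grip_width: 0.298
```

Request:
{"fn": "arm_command", "kwargs": {
  "rows": [
    [[0,0,0.05,0,1],[0,0,0.05,0,1],[0,0,0.05,0,1]]
  ]
}}

```text
clock: 7.0
ee_pos: [0.5244, -0.0175, 0.0863]
tool_rot: [-179.7, 0.0, 88.8]
force: [-3.0, -1.7, 5.2]
grip_width: 0.295
```

Contact is made (the vertical force swung about +8 N). Opening the gripper, then backing up.

Request:
{"fn": "arm_command", "kwargs": {
  "rows": [
    [[0,0,0,0,0.2],[0,0,0,0,-0.2],[0,0,0,0,-0.2],[0,0,0,0,-0.2],[0,0,0,0,-0.2],[0,0,-2,0,-0.2],[0,0,-5,0,-0.2],[0,0,-8,0,-0.2],[0,0,-11,0,-0.2],[0,0,-11,0,-0.2]]
  ]
}}

```text
clock: 8.0
ee_pos: [0.5265, -0.0178, 0.2001]
tool_rot: [179.9, 0.1, 88.8]
force: [-0.4, -0.4, -0.1]
grip_width: 0.599
```

```bash
python3 -c "
from h import *
go(.5185,-.187,.16,57.5); print(arm.sense()['joints'])"
```

```text
t 8.0 pos [ 0.5265 -0.0178  0.2001] rot [1.7987e+02 1.3000e-01 8.8780e+01] F [-0.4 -0.4 -0.1] grip 0.599 j6 -13.3966824382004
row [-16.92  -0.45   4.04] turn 0.546
[-14.65028692  20.61516903  89.88097838  -0.09846495  69.34573093
 -13.39668244]
```

Request:
{"fn": "arm_command", "kwargs": {
  "rows": [
    [[-4,-0.1,0,0.13,-0.2],[-8,-0.2,0,0.26,-0.2],[-12,-0.3,0,0.4,-0.2],[-15,-0.4,0,0.54,-0.2],[-17,-0.5,1,0.54,-0.2],[-17,-0.5,3,0.54,-0.2],[-17,-0.5,4,0.54,-0.2],[-17,-0.5,4,0.54,-0.2]]
  ]
}}

```text
clock: 8.8
ee_pos: [0.5173, -0.1871, 0.1587]
tool_rot: [-180.0, 0.0, 57.9]
force: [-0.9, 1.4, 0.2]
grip_width: 0.599
```

```bash
python3 -c "
from h import *
go(.5185,-.187,.09,57.5); print(arm.sense()['joints'])
t=shot('top');s=shot('scene')
a=cv2.resize(t['color'][200:300,290:440],None,fx=5,fy=5,interpolation=2)[:300];b=cv2.resize(s['color'][160:260,220:370],None,fx=5,fy=5,interpolation=2)
a=cv2.resize(t['color'][215:295,290:440],None,fx=3.9,fy=3.9,interpolation=2);b=cv2.resize(s['color'][185:255,220:370],None,fx=3.9,fy=3.9,interpolation=2)
cv2.imwrite('pics/c5.png',np.vstack([a,b]))
p=proj(t,[[.5185,-.187,.095],[.523,-.017,.1]]);print(p)"
```

```text
t 8.8 pos [ 0.5173 -0.1871  0.1587] rot [-1.7997e+02  4.0000e-02  5.7860e+01] F [-0.9  1.4  0.2] grip 0.599 j6 0.08819787299313869
row [0.08 0.1  6.87] turn 0.006
[-3.20719013e+01  2.60092422e+01  8.85574817e+01 -4.02323373e-02
  6.54624216e+01  8.81978730e-02]
[[414.84119646 250.76622554]
 [345.42723274 247.52961577]]
```

View pics/c5.png

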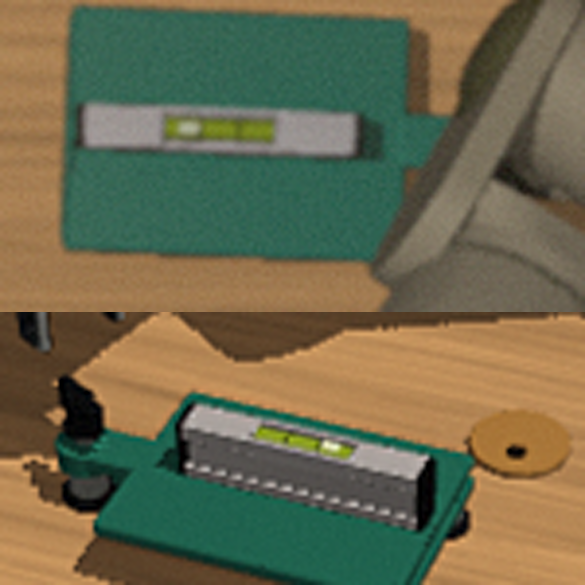

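The level lies flat and lengthwise on the plate, in the top view from column 82 to 358. Its bubble sits near the rear end: centre ≈188 against vial middle 219, or about −19 mm, so roughly 3.3 rad clockwise is needed. Descending onto the wing.

Request:
{"fn": "arm_command", "kwargs": {
  "rows": [
    [[0.1,0.1,2,0,-0.2],[0.1,0.1,4,0,-0.2],[0.1,0.1,6,0,-0.2],[0.1,0.1,6.7,0,-0.2],[0.1,0.1,6.7,0,-0.2],[0.1,0.1,6.7,0,0.2],[0.1,0.1,6.7,0,0.5],[0.1,0.1,6.7,0,0.6],[0.1,0.1,6.7,0,0.8],[0.1,0.1,6.7,0,1]]
  ]
}}

```text
clock: 9.9
ee_pos: [0.5207, -0.1877, 0.0947]
tool_rot: [179.6, 0.0, 57.9]
force: [5.5, -3.0, 2.2]
grip_width: 0.124
```

Request:
{"fn": "arm_command", "kwargs": {
  "rows": [
    [[0,0,0,0,1],[0,0,0,0,1],[0,0,0,0,1]]
  ]
}}

```text
clock: 10.2
ee_pos: [0.5207, -0.1878, 0.0947]
tool_rot: [179.6, 0.0, 57.9]
force: [2.1, -0.5, 1.0]
grip_width: 0.123
```

Request:
{"fn": "arm_command", "kwargs": {
  "rows": [
    [[0,0,0,0.05,1],[0,0,0,0.15,1],[0,0,0,0.25,1],[0,0,0,0.35,1],[0,0,0,0.45,1],[0,0,0,0.55,1],[0,0,0,0.65,1],[0,0,0,0.75,1],[0,0,0,0.8,1],[0,0,0,0.8,1]]
  ]
}}

```text
clock: 11.2
ee_pos: [0.5209, -0.188, 0.0948]
tool_rot: [179.7, -0.3, 12.0]
force: [3.7, -1.9, -0.8]
grip_width: 0.12
```

Request:
{"fn": "arm_command", "kwargs": {
  "rows": [
    [[0,0,0,0.1,1],[0,0,0,0.22,1],[0,0,0,0.34,1],[0,0,0,0.46,1],[0,0,0,0.58,1],[0,0,0,0.7,1],[0,0,0,0.82,1],[0,0,0,0.94,1],[0,0,0,1.0,1],[0,0,0,1.0,1]]
  ]
}}

```text
clock: 12.2
ee_pos: [0.521, -0.1887, 0.0948]
tool_rot: [-180.0, -0.5, -45.3]
force: [3.4, -4.8, -0.5]
grip_width: 0.123
```

Request:
{"fn": "arm_command", "kwargs": {
  "rows": [
    [[0,0,0,0.1,1],[0,0,0,0.2,1],[0,0,0,0.3,1],[0,0,0,0.4,1],[0,0,0,0.5,1],[0,0,0,0.6,1],[0,0,0,0.7,1],[0,0,0,0.8,1],[0,0,0,0.85,1],[0,0,0,0.85,1]]
  ]
}}

```text
clock: 13.2
ee_pos: [0.5205, -0.1889, 0.0947]
tool_rot: [-179.7, -0.3, -94.0]
force: [-0.4, -3.5, 1.8]
grip_width: 0.125
```

```bash
cat >> h.py <<'E'
def bub(n=10, name=None):
    # top view: mean image, warp vial region along level axis
    I=np.mean([shot("top")["color"].astype(float) for _ in range(n)],0).astype(np.float32)
    I=cv2.resize(I[235:260,322:372],None,fx=8,fy=8,interpolation=cv2.INTER_CUBIC)
    if name: cv2.imwrite(name,I)
    hsv=cv2.cvtColor(np.clip(I,0,255).astype(np.uint8),cv2.COLOR_BGR2HSV)
    m=(hsv[...,0]>24)&(hsv[...,0]<50)&(hsv[...,1]>110)
    return I,m
E
python3 -c "
from h import *
s=arm.sense();print(s['joints'],s['tool_rot'],s['force'],s['clock'])
I,m=bub(10,'pics/v1.png')
for r in range(40,170,8):
    c=np.where(m[r])[0]; print(r,len(c),c[:1],c[-1:])
"
```

```text
[-3.20148248e+01  3.09341012e+01  9.16140274e+01 -1.47474302e-01
  5.70170854e+01  1.52044896e+02] [-179.67429563   -0.31358415  -93.98079792] [-0.3919014  -3.50474469  1.77605463] 13.2
40 0 [] []
48 0 [] []
56 0 [] []
64 0 [] []
72 0 [] []
80 0 [] []
88 149 [83] [291]
96 170 [82] [299]
104 168 [82] [300]
112 172 [83] [300]
120 178 [85] [299]
128 7 [287] [293]
136 0 [] []
144 0 [] []
152 0 [] []
160 0 [] []
168 0 [] [][ WARN:0@8.575] global loadsave.cpp:1063 imwrite_ Unsupported depth image for selected encoder is fallbacked to CV_8U.
```

View pics/v1.png

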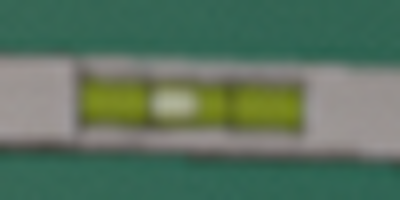

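Vial spans 81–301 with lines at 148 and 232; the bubble's centre is ≈175, i.e. about −4.7 mm, so ~0.8 rad is left. j6 is near its limit (152°), so I'll regrip after a half turn back.

Request:
{"fn": "arm_command", "kwargs": {
  "rows": [
    [[0,0,0,0,0.3],[0,0,0,0,-0.2],[0,0,0,0,-0.2],[0,0,0,0,-0.2],[0,0,-2,0,-0.2],[0,0,-4,0,-0.2],[0,0,-6,-0.14,-0.2],[0,0,-6,-0.28,-0.2],[0,0,-6,-0.42,-0.2],[0,0,-6,-0.56,-0.2]]
  ]
}}

```text
clock: 14.7
ee_pos: [0.5203, -0.1884, 0.1549]
tool_rot: [-179.9, -0.4, -61.5]
force: [0.2, -0.2, -0.0]
grip_width: 0.601
```

Request:
{"fn": "arm_command", "kwargs": {
  "rows": [
    [[0,0,0,-0.14,-0.2],[0,0,0,-0.28,-0.2],[0,0,0,-0.42,-0.2],[0,0,0,-0.56,-0.2],[0,0,0,-0.7,-0.2],[0,0,0,-0.84,-0.2],[0,0,0,-0.98,-0.2],[0,0,0,-1.12,-0.2],[0,0,0,-1.26,-0.2],[0,0,0,-1.4,-0.2]]
  ]
}}

```text
clock: 15.7
ee_pos: [0.5203, -0.1882, 0.1548]
tool_rot: [179.6, -0.2, 19.0]
force: [1.1, 0.2, 0.2]
grip_width: 0.601
```

Request:
{"fn": "arm_command", "kwargs": {
  "rows": [
    [[0,0,0,-0.14,-0.2],[0,0,0,-0.28,-0.2],[0,0,0,-0.42,-0.2],[0,0,0,-0.56,-0.2],[0,0,0,-0.7,-0.2],[0,0,0,-0.84,-0.2],[0,0,0,-0.98,-0.2],[0,0,0,-1.1,-0.2],[0,0,0,-1.12,-0.2],[0,0,0,-1.12,-0.2]]
  ]
}}

```text
clock: 16.7
ee_pos: [0.5203, -0.1881, 0.1548]
tool_rot: [179.6, 0.3, 83.1]
force: [-0.8, -0.3, -1.0]
grip_width: 0.598
```

```bash
cat >> h.py <<'E'
def bubble(n=10,name=None):
    I,m=bub(n,name)
    c=np.where(m[96:120].any(0))[0]; a,b=c[0],c[-1]
    bl=I[92:116,a:b+1,0].mean(0); w=np.clip(bl-(bl.min()+.4*(bl.max()-bl.min())),0,None)
    x=(w*np.arange(a,b+1)).sum()/w.sum()
    print("vial",a,b,"bubble px",round(x,1),"mm",round((x-(a+b)/2)*68/(b-a),2))
E
python3 -c "
from h import *
bubble(10,'pics/v2.png')
go(.5206,-.1882,.0947,86.0)" 2>/dev/null
```

```text
vial 82 300 bubble px 175.5 mm -4.82
t 17.2 pos [ 0.5203 -0.1882  0.1548] rot [179.64   0.28  83.18] F [0.3 0.1 0. ] grip 0.598 j6 -25.111366779409583
row [ 0.03 -0.01  6.01] turn -0.049
```

Request:
{"fn": "arm_command", "kwargs": {
  "rows": [
    [[0,0,2,-0.05,-0.2],[0,0,4,-0.05,-0.2],[0,0,5.5,-0.05,-0.2],[0,0,6,-0.05,-0.2],[0,0,6,-0.05,0.3],[0,0,6,-0.05,0.6],[0,0,6,-0.05,0.8],[0,0,6,-0.05,1],[0,0,6,-0.05,1],[0,0,6,-0.05,1]]
  ]
}}

```text
clock: 18.2
ee_pos: [0.5207, -0.1888, 0.0957]
tool_rot: [179.6, 0.3, 86.0]
force: [-3.4, -0.3, 7.1]
grip_width: 0.126
```

Request:
{"fn": "arm_command", "kwargs": {
  "rows": [
    [[0,0,0,0.1,1],[0,0,0,0.2,1],[0,0,0,0.3,1],[0,0,0,0.4,1],[0,0,0,0.5,1],[0,0,0,0.6,1],[0,0,0,0.7,1],[0,0,0,0.8,1],[0,0,0,0.86,1],[0,0,0,0.86,1]]
  ]
}}

```text
clock: 19.2
ee_pos: [0.5204, -0.1886, 0.0959]
tool_rot: [179.6, -0.0, 36.7]
force: [-4.0, 0.4, 2.5]
grip_width: 0.125
```

Request:
{"fn": "arm_command", "kwargs": {
  "rows": [
    [[0,0,0,0,1],[0,0,0,0,1],[0,0,0,0,1],[0,0,0,0,1],[0,0,0,0,1],[0,0,0,0,1],[0,0,0,0,1],[0,0,0,0,1],[0,0,0,0,1],[0,0,0,0,1]]
  ]
}}

```text
clock: 20.2
ee_pos: [0.5203, -0.1886, 0.0958]
tool_rot: [179.6, -0.0, 36.7]
force: [-3.5, 0.0, 2.7]
grip_width: 0.125
```

```bash
python3 -c "
from h import *
bubble(10,'pics/v3.png')
go(.5206,-.1882,.0947,86.0)" 2>/dev/null
```

```text
vial 82 299 bubble px 189.3 mm -0.38
t 20.7 pos [ 0.5203 -0.1886  0.0959] rot [ 1.7956e+02 -4.0000e-02  3.6750e+01] F [-3.8  1.3  1.9] grip 0.122 j6 21.33933116213154
row [ 0.04 -0.01  0.12] turn -0.86
```

View pics/v3.png

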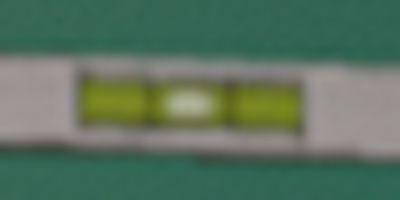

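The bubble is centred: ≈190 between the lines at 148 and 232, measured −0.4 mm. Releasing the screw and moving above the level's bare metal on the screw side.

Request:
{"fn": "arm_command", "kwargs": {
  "rows": [
    [[0,0,0,0,0.3],[0,0,0,0,-0.2],[0,0,0,0,-0.2],[0,0,0,0,-0.2],[0,0,-2,0,-0.2],[0,0,-4,0,-0.2],[0,0,-6,0,0],[0,0,-8,0,1],[0,0,-8,0,1],[0,0,-8,0,1]]
  ]
}}

```text
clock: 21.7
ee_pos: [0.5198, -0.1881, 0.1754]
tool_rot: [179.6, -0.0, 36.7]
force: [-0.1, 0.4, -0.0]
grip_width: 0.007
```

```bash
python3 -c "
from h import *
bubble(4)
go(.5228,-.0825,.15,88.75)" 2>/dev/null
```

```text
vial 82 299 bubble px 189.9 mm -0.19
t 21.9 pos [ 0.5196 -0.1879  0.1748] rot [179.65  -0.    36.74] F [-0.4 -0.   0.1] grip -0.002 j6 21.328404033578934
row [ 6.56 -8.27  2.43] turn -0.908
```

Request:
{"fn": "arm_command", "kwargs": {
  "rows": [
    [[1.2,-1.5,0,-0.14,1],[2.4,-3,0,-0.28,1],[3.6,-4.5,0,-0.42,1],[4.8,-6,0,-0.56,1],[6,-7.5,0,-0.7,1],[6.6,-8.3,0.5,-0.84,1],[6.6,-8.3,1.5,-0.91,1],[6.6,-8.3,2.4,-0.91,1],[6.6,-8.3,2.4,-0.91,1]]
  ]
}}

```text
clock: 22.8
ee_pos: [0.5223, -0.0819, 0.1487]
tool_rot: [179.9, 0.2, 88.8]
force: [-0.5, 0.6, 0.8]
grip_width: -0.0
```

```bash
python3 -c "
from h import *
go(.5228,-.0825,.124,88.75)
t=shot('top');s=shot('scene')
a=cv2.resize(t['color'][200:300,290:440],None,fx=2.65,fy=2.65,interpolation=2);b=cv2.resize(s['color'][160:260,220:370],None,fx=2.65,fy=2.65,interpolation=2)
cv2.imwrite('pics/c6.png',np.hstack([a,b]))" 2>/dev/null
```

```text
t 22.8 pos [ 0.5223 -0.0819  0.1487] rot [179.94   0.22  88.75] F [-0.5  0.6  0.8] grip -0.0 j6 -20.199099355836594
row [-0.05  0.05  2.47] turn 0.0
```

View pics/c6.png

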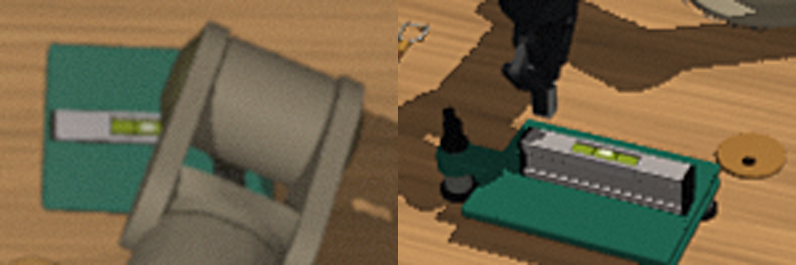

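The closed fingers are above the bare screw-end part of the level (scene crop, fingertip (545,112), bar below, bubble central at (606,153)). Now I'll press down gently.

Request:
{"fn": "arm_command", "kwargs": {
  "rows": [
    [[0,0,0.8,0,1],[0,0,1.6,0,1],[0,0,2.2,0,1],[0,0,2.5,0,1],[0,0,2.5,0,1],[0,0,2.5,0,1]]
  ]
}}

```text
clock: 23.5
ee_pos: [0.5231, -0.0825, 0.1253]
tool_rot: [179.8, 0.3, 88.8]
force: [-0.2, 0.8, -0.2]
grip_width: 0.0
```

Request:
{"fn": "arm_command", "kwargs": {
  "rows": [
    [[0,0,0.1,0,1],[0,0,0.2,0,1],[0,0,0.3,0,1],[0,0,0.3,0,1]]
  ]
}}

```text
clock: 23.9
ee_pos: [0.5231, -0.0824, 0.1222]
tool_rot: [179.8, 0.3, 88.8]
force: [-0.2, 0.9, -0.7]
grip_width: -0.001
```

Request:
{"fn": "arm_command", "kwargs": {
  "rows": [
    [[0,0,0.05,0,1],[0,0,0.1,0,1],[0,0,0.15,0,1],[0,0,0.15,0,1]]
  ]
}}

```text
clock: 24.3
ee_pos: [0.523, -0.0824, 0.1206]
tool_rot: [179.8, 0.3, 88.8]
force: [-0.5, -0.1, 0.5]
grip_width: -0.002
```

Request:
{"fn": "arm_command", "kwargs": {
  "rows": [
    [[0,0,0.05,0,1],[0,0,0.1,0,1],[0,0,0.1,0,1]]
  ]
}}

```text
clock: 24.6
ee_pos: [0.523, -0.0824, 0.1195]
tool_rot: [179.8, 0.3, 88.8]
force: [-0.0, 0.6, -0.2]
grip_width: 0.0
```

Request:
{"fn": "arm_command", "kwargs": {
  "rows": [
    [[0,0,0.05,0,1],[0,0,0.1,0,1],[0,0,0.1,0,1]]
  ]
}}

```text
clock: 24.9
ee_pos: [0.5231, -0.0825, 0.119]
tool_rot: [179.8, 0.3, 88.8]
force: [-1.4, -0.9, 4.4]
grip_width: 0.001
```

Request:
{"fn": "arm_command", "kwargs": {
  "rows": [
    [[0,0,0.06,0,1],[0,0,0.1,0,1],[0,0,0.1,0,1],[0,0,0.1,0,1]]
  ]
}}

```text
clock: 25.3
ee_pos: [0.5233, -0.0826, 0.1189]
tool_rot: [179.8, 0.3, 88.8]
force: [-2.6, 1.3, 9.2]
grip_width: 0.0
```

Request:
{"fn": "arm_command", "kwargs": {
  "rows": [
    [[0,0,0.1,0,1],[0,0,0.12,0,1],[0,0,0.12,0,1],[0,0,0.12,0,1],[0,0,0.12,0,1],[0,0,0.12,0,1],[0,0,0.12,0,1],[0,0,0.12,0,1]]
  ]
}}

```text
clock: 26.1
ee_pos: [0.5234, -0.0826, 0.1188]
tool_rot: [179.7, 0.3, 88.8]
force: [-5.0, 0.5, 11.8]
grip_width: 0.001
```

```bash
python3 -c "
from h import *
s=shot('scene')
print(np.round([(shot('top'),arm.sense()['force'])[1] for _ in range(5)],1),arm.sense()['ee_pos'],arm.sense()['clock'])
t=shot('top')
a=cv2.resize(t['color'][225:265,295:375],None,fx=5,fy=5,interpolation=2);b=cv2.resize(s['color'][195:245,245:345],None,fx=4,fy=4,interpolation=2)
cv2.imwrite('pics/c7.png',np.vstack([a,b]))" 2>/dev/null
```

```text
[[-5.   1.7 11.4]
 [-4.2  1.6 12.6]
 [-3.7  0.6 11.9]
 [-4.7  0.6 13. ]
 [-4.1  0.9 12.3]] [ 0.52340439 -0.08259948  0.11881313] 26.4
```

View pics/c7.png

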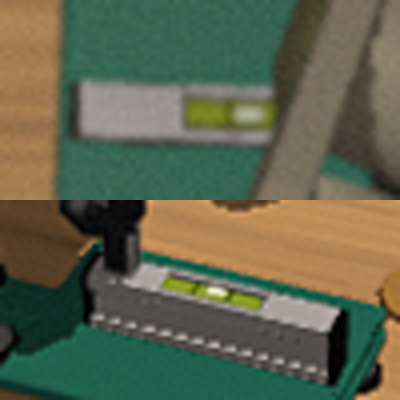

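The fingers press on bare metal at (125,270). The bubble at (216,292) is at the vial's middle (163–267), and the force is steady at about 12 N. Handing in.

```bash
python3 -c "
from workcell import arm
print(arm.job_done())"
```

```text
the job is handed in; nothing more can be done
None
```

The level is on the plate with its bubble centred. I handed the job in at about 26 s with the fingers still pressing; no verdict was reported.

- **Placing:** I took the right-hand bar, gripped it at its middle, laid it lengthwise on the plate and let go. The camera showed it flat and straight.
- **Levelling:** The bubble started about 19 mm towards the rear feet. I turned the screw roughly 3.5 rad clockwise in two grips. With the screw released, the bubble read −0.2 mm from the middle, against the ±4 mm allowed.
- **Pressing:** The closed fingers press on the bare metal at the screw end with a steady 11–13 N downwards. That is slightly above the 10 N you asked for. There is also a sideways force of about 4–5 N, with no movement seen.

**Last checks:** While pressing, I judged the bubble only by eye, from the side view, and it was in the middle of the vial. The arm hid part of the vial from above, so I could not repeat the measurement. I judged the plate's slope from the bubble alone. I did not measure whether the other objects had moved, but the arm never went near them except the brush lying beside the level's starting place.

One disagreement: the two cameras put the plate about 10 mm apart. I used the top view, and both grips on the screw fitted it.

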